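# Load the screwdriver magazine in kit order

## Task

Move the four screwdriver nosepieces from the black cradles of the kitting rack into the pockets of the aluminium tool magazine, one in each pocket, in the order in which they stand: the one leftmost as seen from the robot goes into the pocket next to the green marker block, its neighbour into the next pocket, and so on, so that the rightmost one ends up in the pocket farthest from the green block. Leave all four standing upright, flat on the pocket floors, and do not tip any of them over on the way.

Things in the scene. Friction and masses are not known exactly. Their poses are not given: they have to be found in the camera images.
- nose_red: loose upright screwdriver nosepiece, round about z, 84 mm tall, 0.11-0.22 kg. Origin: centre of underside, z up. Red flange 38 mm diameter from 0 to 14 mm height; steel body 26 mm diameter, 14 to 58 mm (grip here, e.g. at 42 mm, from any side); red collar 28 mm diameter, 58 to 66 mm; narrow dark nose and bit to 84 mm. Yaw means nothing
- cradle_red: fixed black square cradle, small red tag on the robot's side; the red nosepiece starts in it, up to 5 mm off centre. One of four in a row (order varies), 70 mm pitch. 66 mm square, 58 mm inside, floor top 5 mm and rim 11 mm above origin. Origin: centre of underside, 4 mm above table; y axis along the row to the robot's left (row within 0.15 rad of world y), x away from the robot
- nose_yellow: loose upright screwdriver nosepiece, round about z, 84 mm tall, 0.11-0.22 kg. Origin: centre of underside, z up. Yellow flange 38 mm diameter from 0 to 14 mm height; steel body 26 mm diameter, 14 to 58 mm (grip here, e.g. at 42 mm, from any side); yellow collar 28 mm diameter, 58 to 66 mm; narrow dark nose and bit to 84 mm. Yaw means nothing
- cradle_yellow: fixed black square cradle, small yellow tag on the robot's side; the yellow nosepiece starts in it, up to 5 mm off centre. One of four in a row (order varies), 70 mm pitch. 66 mm square, 58 mm inside, floor top 5 mm and rim 11 mm above origin. Origin: centre of underside, 4 mm above table; y axis along the row to the robot's left (row within 0.15 rad of world y), x away from the robot
- nose_blue: loose upright screwdriver nosepiece, round about z, 84 mm tall, 0.11-0.22 kg. Origin: centre of underside, z up. Blue flange 38 mm diameter from 0 to 14 mm height; steel body 26 mm diameter, 14 to 58 mm (grip here, e.g. at 42 mm, from any side); blue collar 28 mm diameter, 58 to 66 mm; narrow dark nose and bit to 84 mm. Yaw means nothing
- cradle_blue: fixed black square cradle, small blue tag on the robot's side; the blue nosepiece starts in it, up to 5 mm off centre. One of four in a row (order varies), 70 mm pitch. 66 mm square, 58 mm inside, floor top 5 mm and rim 11 mm above origin. Origin: centre of underside, 4 mm above table; y axis along the row to the robot's left (row within 0.15 rad of world y), x away from the robot
- nose_white: loose upright screwdriver nosepiece, round about z, 84 mm tall, 0.11-0.22 kg. Origin: centre of underside, z up. White flange 38 mm diameter from 0 to 14 mm height; steel body 26 mm diameter, 14 to 58 mm (grip here, e.g. at 42 mm, from any side); white collar 28 mm diameter, 58 to 66 mm; narrow dark nose and bit to 84 mm. Yaw means nothing
- cradle_white: fixed black square cradle, small white tag on the robot's side; the white nosepiece starts in it, up to 5 mm off centre. One of four in a row (order varies), 70 mm pitch. 66 mm square, 58 mm inside, floor top 5 mm and rim 11 mm above origin. Origin: centre of underside, 4 mm above table; y axis along the row to the robot's left (row within 0.15 rad of world y), x away from the robot
- magazine: fixed aluminium base plate 80 x 380 mm with a row of four dark-floored pockets, 60 x 64 mm inside, centres at x = 0, y = +105, +35, -35, -105 mm; floors at z = 6 mm, rims at 12 mm. Origin: centre of underside, on the table; y to the robot's left (within 0.15 rad), z up. Stands beyond or in front of the cradles. Green marker block at one end, similar grey one at the other
- marker: fixed green block, 50 x 26 x 22 mm plus a 4 mm stud on top, on one end of the magazine's base plate, at y = +170 or -170 mm in the magazine's frame (varies): the magazine begins at this end. Origin: centre of underside, 4 mm above the table
Mind the look-alikes: they are no part of the job. Leave any turquoise look-alike of the nose_white alone.

How it is judged:
By the outcome, as a careful person would: the job done as asked, in the order asked, and still so for the second after the job is handed in, with the robot touching nothing.
It also fails if it takes over 99 s, if anything falls off the work surface, if the arm or the gripper's body presses on something with over 40 N, if the wrist force passes 120 N, or if a joint passes its speed limit or range.

## Robot

A 6-joint arm with a two-finger parallel gripper is mounted at the origin on the work surface. World frame = base frame: x ahead of the robot, y to its left, z up, the work surface at z = 0. Lengths are in mm, angles in degrees, forces in N, time in s.
With the tool pointing down it reaches from about 350 to 875 mm from the base axis. Payload 4.2 kg.
Tool frame: the origin (TCP) lies midway between the tips of the shut fingers; the grasp point (between the pads) lies r.hold_point_z behind it (r.hold_point_z is the distance from the TCP to the grasp point, in mm); z points along the fingers, y is the line along which they close (so a half turn about z gives the same grasp; the last joint's range is limited). The gripper opens to 87 mm and grips with 3 to 60 N. Pads are 19 mm wide; open, the fingers measure 117 mm over their backs; the gripper's body (75 mm by 190 mm) begins 51 mm behind the grasp point.
Start: joints at [-61.845, 22.042, 0.453, 0, -68.411, -14.817], TCP at [144.207, -608.115, 222.55] pointing down, gripper open.
Joint ranges: [-179.83, 179.83], [-69.29, 118.12], [-61.27, 80.66], [-181.25, 117.63], [-171.15, -9.14], [-177.46, 177.46]. Speed limits (degrees/s): [159.86, 159.86, 180, 180, 180, 180].

## Interface

Orientations are given as [roll, pitch, yaw] about the fixed x, y, z axes, in that order (R = Rz(yaw) Ry(pitch) Rx(roll)).
In Python, from station import monitor, viewer, job, finder, r gives the robot as it stands. The module is installed in compiled form; this text tells all that it offers.
- The arm moves only by the tool advance, called after "Call:" as name(argument=value, ...) on one line, values as JSON. Schema: {"type":"object","properties":{"increments":{"type":"string"},"grip_force":{"type":"number"},"only":{"type":"string"},"quiet":{"type":"boolean"},"lines":{"type":"string"}},"required":["increments"],"additionalProperties":false}. increments is a string of 1 to 20 rows, one to a line, with the numbers parted by spaces; each row has 7 numbers: a rotation vector rx, ry, rz in degrees, then dx, dy, dz in mm, then the finger opening in mm; each row is the pose to reach, as a shift and turn from the pose commanded when the call began, along the tool's axes at that moment; what a row does not reach only later rows make up. A row lasts 1/12 s, in which the tool goes at most 41.7 mm and 7.16 degrees, less where a joint would pass 70% of its speed; a pose out of reach is approached as far as the arm can. The fingers move at their own pace and stop on an object; grip_force is the grip in N (left out, the last holds). Time passes only in rows, so rows that do not move let the fingers close. The tool returns the time, the measured TCP pose, the force, the opening and the grip force at its end. only (a regular expression) keeps the lines of the reply that match it, lines (a string "A,B") keeps lines A to B, and quiet returns only ok. Input that does not fit is refused with a message, and nothing moves.
- monitor.state(): the state, without advancing time (a new reading comes with each control period).
- viewer.read_camera(name): name is "side" or "top" or "wrist"; returns the picture (384x512x3 uint8, red, green, blue); there is no depth.
- viewer.camera_model(name): a dict with "camera_matrix" (3x3 intrinsics, pixels), "R" (3x3) and "t" (3): a world point X has camera coordinates R X + t. Camera axes: x right, y down, z forward; pixel columns grow to the right and rows downward; lengths in mm; the calibration is good to about 2 mm. A picture is of the moment at which its call begins: read the wrist's pose just before it. camera_model takes no time and is no camera call; for the wrist camera it gives the pose at the moment of the call.
- job.sign_off(): hands the job in; it is judged then, once.
Trained networks look in the newest picture that a camera, given by its name, has taken for a name from the list of things; names that differ only in an ending like _2 or _b are one class to them, and where a whole thing is asked for, a point or a joint stands for the part that bears it (a point fixed in the world has none). Each returns a list of dicts, best first, with "confidence" (0 to 1); they miss things now and then, are a little off and sometimes report something else, mostly with a low value. They report only what shows in the picture. A call takes as long as a camera call. They do not tell look-alikes from the thing itself.
- finder.find_in(thing, camera): "box" ([centre column, centre row, width, height] in pixels, round what is visible of it).
The state is a dict: "clock": time; "q": joint angles; "qvel": joint speeds; "joint_torque": joint torques, N m; "ee_pos": TCP position; "ee_rot": TCP orientation; "force": force on the tool from outside, world axes, zero at the start; "moment": the same for the moment, N m; "opening": finger opening in mm; "gripper_force": force on a finger pad.
Only numpy, scipy, OpenCV 4.12 (cv2) and the standard library are available. Lean on these libraries where they do the work, as an engineer would, in place of code of your own. Each camera call takes 0.05 s, during which the arm holds its last target. There are 200 camera calls.

## Working session

There is one attempt and no reset: what is moved stays moved. The work goes in short steps, Python scripts to look and compute and a tool call to move; the robot and the scene stay as the last step left them, time stands still between calls to the robot, and variables do not carry over. Pictures are saved under pics/ and viewed, at most 14 in all, crops included, and the job is handed in when it is done.

```bash
mkdir -p pics; python3 - <<'E'
from station import monitor, viewer, finder, r
import cv2
s=monitor.state(); print(s['clock'],s['ee_pos'],s['ee_rot'],s['opening'],r.hold_point_z)
for c in ['top','side']:
    im=viewer.read_camera(c); cv2.imwrite(f'pics/{c}0.png',cv2.resize(im[:,:,::-1],(800,600)))
    m=viewer.camera_model(c); print(c,m['camera_matrix'],m['R'],m['t'])
    for n in ['nose_red','nose_yellow','nose_blue','nose_white','magazine','marker']+(['cradle_red','cradle_white','cradle_blue','cradle_yellow'] if c=='top' else []):
        print(n,[([round(x) for x in d['box']],round(d['confidence'],2)) for d in finder.find_in(n,c)])
E
```

```text
0.0 [ 144.087528   -607.55430889  221.47281221] [ 1.79876549e+02 -5.33757945e-03 -1.66670460e+02] 86.97022264907405 18.700000000000003
top [[365.70947008   0.         258.09175037]
 [  0.         365.70947008 189.93451803]
 [  0.           0.           1.        ]] [[-0.02582626 -0.99931012 -0.02668864]
 [-0.98943165  0.02936325 -0.14199584]
 [ 0.14268154  0.02273937 -0.9895074 ]] [ 36.08412727 617.68242687 618.20505913]
nose_red [([206, 179, 24, 22], 0.81), ([240, 176, 20, 24], 0.72)]
nose_yellow [([314, 179, 24, 24], 0.97)]
nose_blue [([278, 176, 20, 22], 0.56)]
nose_white [([239, 178, 23, 23], 0.66), ([235, 123, 27, 29], 0.6)]
magazine [([270, 277, 206, 60], 0.72)]
marker [([362, 286, 17, 31], 0.95), ([205, 182, 41, 39], 0.3)]
cradle_red [([206, 181, 36, 41], 0.65)]
cradle_white [([241, 184, 35, 36], 0.58)]
cradle_blue [([276, 180, 34, 36], 0.64)]
cradle_yellow [([314, 182, 36, 35], 0.97)]
side [[451.03081212   0.         254.3484526 ]
 [  0.         451.03081212 188.44618439]
 [  0.           0.           1.        ]] [[ 0.99351183 -0.11315366 -0.0114236 ]
 [-0.07366779 -0.56376688 -0.82264206]
 [ 0.08664471  0.81814617 -0.56844485]] [-596.15501331   81.81953117  608.12606459]
nose_red [([273, 146, 20, 48], 0.97)]
nose_yellow [([291, 228, 31, 62], 0.86), ([292, 250, 65, 45], 0.73)]
nose_blue [([285, 194, 27, 50], 0.75)]
nose_white [([278, 168, 26, 53], 0.84), ([345, 162, 25, 53], 0.8)]
magazine [([277, 186, 46, 27], 0.65), ([147, 243, 105, 174], 0.6)]
marker [([128, 307, 49, 31], 0.75)]
```

View pics/top0.png

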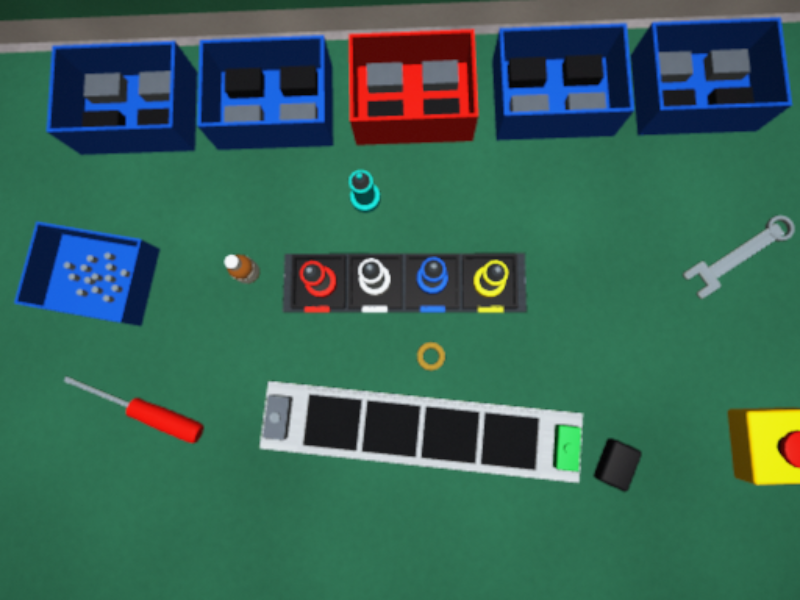

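View pics/side0.png

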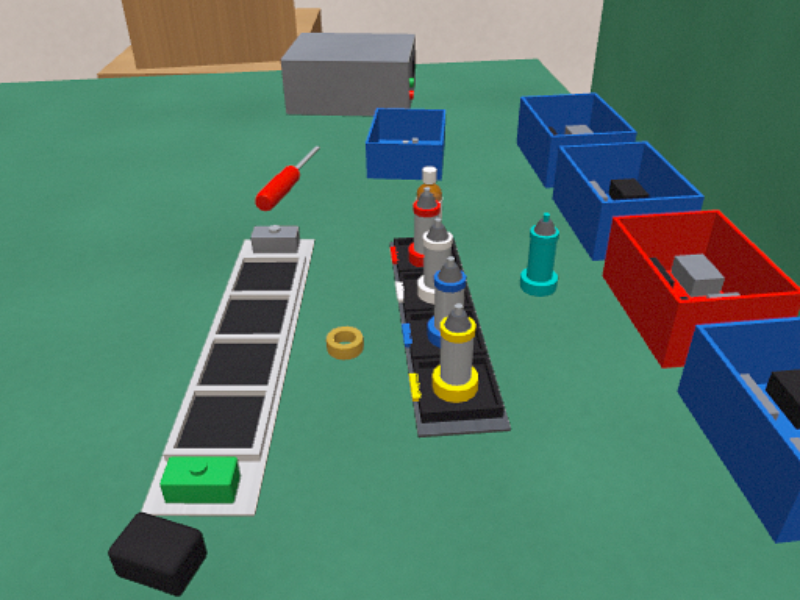

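Red, white, blue and yellow stand left to right. The green block is at the −y end, so red goes nearest to it. There are two candidates for nose_white in the 800x600 top view: (373,276) has a white flange and sits in the white-tagged cradle. The one at (363,190) is turquoise and stands free, so it is the look-alike. Next I'll measure and make a crop to confirm.

```bash
cat > h.py <<'E'
import numpy as np, cv2
from station import viewer
def proj(m,P):
    c=np.asarray(P,float)@m['R'].T+m['t']; p=c@np.asarray(m['camera_matrix']).T; return p[:,:2]/p[:,2:]
def back(m,uv,z):
    d=m['R'].T@np.linalg.solve(m['camera_matrix'],[*uv,1.]); o=-m['R'].T@m['t']; return (o+d*(z-o[2])/d[2])
def colour(im,n):
    h,s,v=[a.astype(int) for a in cv2.split(cv2.cvtColor(im,cv2.COLOR_RGB2HSV))]
    return {'red':((h<8)|(h>172))&(s>150)&(v>90),'yellow':(h>20)&(h<35)&(s>150)&(v>90),
      'blue':(h>100)&(h<125)&(s>120)&(v>90),'white':(s<40)&(v>190)}[n]
def ring(x,y,z0):
    a=np.linspace(0,2*np.pi,40)
    return np.vstack([np.c_[x+R*np.cos(a),y+R*np.sin(a),0*a+z0+z] for R,z in((19,0),(19,14),(14,58),(14,66))])
E
python3 - <<'E'
from h import *
from scipy.optimize import least_squares
im=viewer.read_camera('top'); m=viewer.camera_model('top')
cv2.imwrite('pics/crop1.png',cv2.resize(im[100:215,170:350,::-1],(720,460),interpolation=cv2.INTER_CUBIC))
for n,c in dict(red=205,white=239,blue=277,yellow=314).items():
    k=colour(im,n); k[194:]=0;k[:160]=0;k[:,:c-17]=0;k[:,c+18:]=0
    v,u=np.nonzero(k); b=np.array([u.min()-.5,u.max()+.5,v.min()-.5,v.max()+.5])
    def f(q):
        p=proj(m,ring(*q,9)); return np.r_[p[:,0].min(),p[:,0].max(),p[:,1].min(),p[:,1].max()]-b
    s=least_squares(f,back(m,(c,182),20)[:2]); print(n,s.x.round(1),s.fun.round(1),b)
h=cv2.cvtColor(im,cv2.COLOR_RGB2GRAY)
k=(h<45).astype(np.uint8); k[:245]=0
N,_,st,ce=cv2.connectedComponentsWithStats(k)
P=[]
for i in range(1,N):
    if st[i,4]>400: P.append(back(m,ce[i],6)[:2]); print(st[i],P[-1].round(1))
hs=cv2.cvtColor(im,cv2.COLOR_RGB2HSV); g=(hs[...,0]>50)&(hs[...,0]<70)&(hs[...,1]>150)&(hs[...,2]>150)
v,u=np.nonzero(g);print('marker',back(m,(u.mean(),v.mean()),26).round(1))
E
```

```text
red [646.4 121.9] [-0.1  0.1 -0.   0. ] [190.5 214.5 165.5 189.5]
white [647.1  54.9] [ 0.1 -0.1 -0.6  0.6] [228.5 249.5 164.5 187.5]
blue [645.9 -14.8] [ 0.4 -0.4 -0.1  0.2] [265.5 286.5 163.5 187.5]
yellow [640.1 -84.9] [ 0.2 -0.2 -0.1  0.1] [302.5 325.5 165.5 189.5]
[ 195  253   36   35 1021] [475.5 109. ]
[ 232  257   36   35 1041] [466.6  39.1]
[ 270  261   36   35 1054] [457.8 -30.8]
[ 309  265   35   35 1065] [ 448.9 -100.8]
[380 281  30  33 407] [ 418.5 -224.6]
marker [ 441.9 -163.8   26. ]
```

View pics/crop1.png

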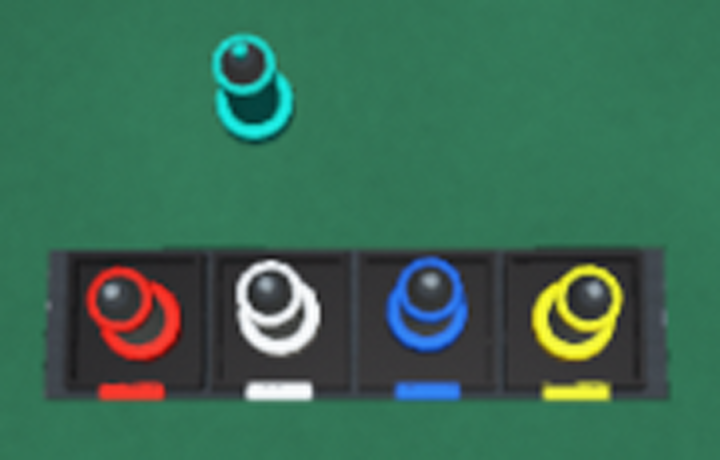

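The crop shows white at (278,307) in the white-tagged cradle; the turquoise piece at (253,85) stands outside the rack. The fit residuals are below 1 px. Next I'll move above red.

Call:
advance(increments="0 0 -76.7 -657 594.5 80 87\n0 0 -76.7 -657 594.5 80 87\n0 0 -76.7 -657 594.5 80 87\n0 0 -76.7 -657 594.5 80 87\n0 0 -76.7 -657 594.5 80 87\n0 0 -76.7 -657 594.5 80 87\n0 0 -76.7 -657 594.5 80 87\n0 0 -76.7 -657 594.5 80 87\n0 0 -76.7 -657 594.5 80 87\n0 0 -76.7 -657 594.5 80 87\n0 0 -76.7 -657 594.5 80 87\n0 0 -76.7 -657 594.5 80 87\n0 0 -76.7 -657 594.5 80 87\n0 0 -76.7 -657 594.5 80 87\n0 0 -76.7 -657 594.5 80 87\n0 0 -76.7 -657 594.5 80 87\n0 0 -76.7 -657 594.5 80 87\n0 0 -76.7 -657 594.5 80 87\n0 0 -76.7 -657 594.5 80 87\n0 0 -76.7 -657 594.5 80 87", grip_force=20)

```text
clock: 2.62
ee_pos: [615.4, 77.7, 147.6]
ee_rot: [-180.0, -0.0, -89.9]
force: [1.5, -0.6, 0.6]
opening: 87.1
gripper_force: 0.0
```

Call:
advance(increments="0 0 0 0 0 0 87\n0 0 0 0 0 0 87\n0 0 0 0 0 0 87")

```text
clock: 2.87
ee_pos: [614.1, 75.7, 147.2]
ee_rot: [179.9, -0.0, -89.9]
force: [-0.5, -0.3, -0.2]
opening: 86.8
gripper_force: 0.0
```

Call:
advance(increments="0 0 0 -46 -32 5 87\n0 0 0 -46 -32 5 87\n0 0 0 -46 -32 5 87\n0 0 0 -46 -32 5 87")

```text
clock: 3.2
ee_pos: [646.0, 120.9, 142.7]
ee_rot: [180.0, -0.0, -90.0]
force: [-0.2, 0.5, -0.1]
opening: 87.0
gripper_force: 0.0
```

```bash
python3 - <<'E'
from h import *
m=viewer.camera_model('wrist'); im=viewer.read_camera('wrist')
for q in [(646.4,121.9),(647.1,54.9)]:
  for z in(23,75):
    p=proj(m,[[*q,z]])[0]; print(q,z,p.round())
    cv2.circle(im,tuple(int(v) for v in p),3,(255,0,255),-1)
cv2.imwrite('pics/w1.png',im[:,:,::-1])
E
```

```text
(646.4, 121.9) 23 [256. 190.]
(646.4, 121.9) 75 [256. 205.]
(647.1, 54.9) 23 [255. 119.]
(647.1, 54.9) 75 [255. 119.]
```

View pics/w1.png

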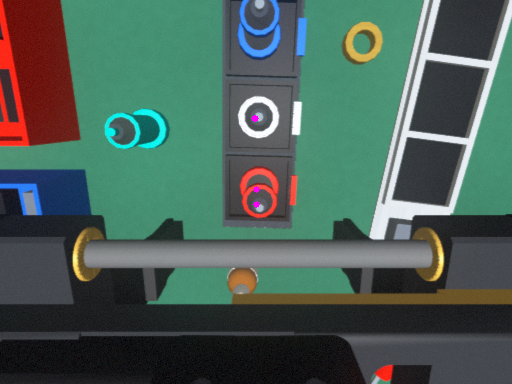

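The predicted points match the wrist view to about 3 px: the white centre is at (259,117) and the red collar at (260,203), which puts x about 1.5–3 mm lower. Now I'll grasp red.

Call:
advance(increments="0 0 0 0 1.5 40 87\n0 0 0 0 1.5 80 87\n0 0 0 0 1.5 100 87\n0 0 0 0 1.5 110 87\n0 0 0 0 1.5 110 87\n0 0 0 0 1.5 110 20\n0 0 0 0 1.5 110 15\n0 0 0 0 1.5 110 15\n0 0 0 0 1.5 110 15\n0 0 0 0 1.5 110 15\n0 0 0 0 1.5 110 15\n0 0 0 0 1.5 110 15\n0 0 0 0 1.5 110 15\n0 0 0 0 1.5 110 15", grip_force=25)

```text
clock: 4.42
ee_pos: [645.0, 121.8, 32.6]
ee_rot: [180.0, -0.0, -90.0]
force: [-0.2, 0.1, -0.2]
opening: 35.2
gripper_force: 0.0
```

Call:
advance(increments="0 0 0 0 0 0 15\n0 0 0 0 0 0 15\n0 0 0 0 0 0 15\n0 0 0 0 0 0 15")

```text
clock: 4.75
ee_pos: [644.9, 121.7, 32.5]
ee_rot: [180.0, -0.0, -90.0]
force: [0.4, -0.3, 0.7]
opening: 26.9
gripper_force: 25.0
```

Call:
advance(increments="0 0 0 0 0 -15 15\n0 0 0 0 0 -45 15\n0 0 0 0 0 -80 15\n0 0 0 0 0 -105 15\n0 0 0 0 0 -110 15\n0 0 0 15 13 -110 15\n0 0 0 40 35 -110 15\n0 0 0 70 62 -110 15\n0 0 0 100 88 -110 15\n0 0 0 130 115 -110 15\n0 0 0 160 141 -110 15\n0 0 0 190 167 -110 15\n0 0 0 212 187 -110 15\n0 0 0 222.5 196 -110 15\n0 0 0 222.5 196 -110 15\n0 0 0 222.5 196 -110 15")

```text
clock: 6.08
ee_pos: [449.1, -101.2, 142.4]
ee_rot: [-180.0, 0.0, -90.0]
force: [1.0, 1.0, -0.7]
opening: 27.1
gripper_force: 25.0
```

```bash
python3 - <<'E'
from h import *
m=viewer.camera_model('wrist'); im=viewer.read_camera('wrist')
for q in [(475.5,109),(466.6,39.1),(457.8,-30.8),(448.9,-100.8)]:
    p=proj(m,[[*q,6]])[0]; cv2.circle(im,tuple(int(v) for v in p),3,(255,0,255),-1)
cv2.imwrite('pics/w2.png',im[:,:,::-1])
E
```

```text
(no output)
```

View pics/w2.png

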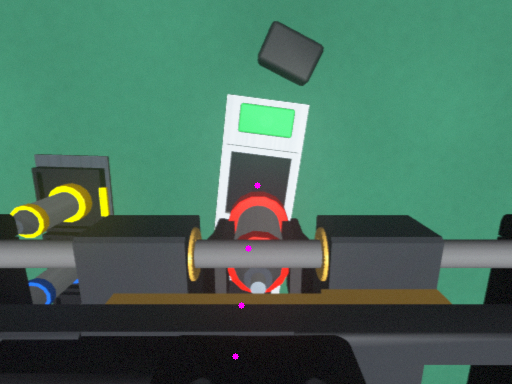

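Red is held upright. The near-green pocket's dark floor is centred at about (262,183) and I predicted (257,185), so I'll shift 2.5 mm in −x and lower.

Call:
advance(increments="0 0 0 0 2.5 20 15\n0 0 0 0 2.5 55 15\n0 0 0 0 2.5 85 15\n0 0 0 0 2.5 102 15\n0 0 0 0 2.5 109 15\n0 0 0 0 2.5 112 15\n0 0 0 0 2.5 112.5 15\n0 0 0 0 2.5 112.5 15")

```text
clock: 6.8
ee_pos: [448.1, -100.2, 30.6]
ee_rot: [-179.9, -0.0, -89.9]
force: [0.5, 0.4, -1.1]
opening: 27.1
gripper_force: 25.0
```

Call:
advance(increments="0 0 0 0 0 0.5 15\n0 0 0 0 0 0.5 15\n0 0 0 0 0 0.5 60\n0 0 0 0 0 0.5 60\n0 0 0 0 0 0.5 60\n0 0 0 0 0 0.5 60\n0 0 0 0 0 0.5 60\n0 0 0 0 0 0.5 60\n0 0 0 0 0 0.5 60\n0 0 0 0 0 0.5 60")

```text
clock: 7.63
ee_pos: [446.6, -100.9, 29.6]
ee_rot: [180.0, -0.0, -90.0]
force: [-0.0, 0.3, -0.2]
opening: 59.3
gripper_force: 0.0
```

Call:
advance(increments="0 0 0 0 0 -20 60\n0 0 0 0 0 -60 60\n0 0 0 0 0 -95 87\n0 0 0 0 0 -113 87\n0 0 0 -15 -20 -113 87\n0 0 0 -40 -51 -113 87\n0 0 0 -65 -83 -113 87\n0 0 0 -90 -115 -113 87\n0 0 0 -115 -147 -113 87\n0 0 0 -140 -179 -113 87\n0 0 0 -156 -199 -113 87\n0 0 0 -156 -199 -113 87\n0 0 0 -156 -199 -113 87\n0 0 0 -156 -199 -75 87\n0 0 0 -156 -199 -40 87\n0 0 0 -156 -199 -15 87\n0 0 0 -156 -199 -4 87\n0 0 0 -156 -199 -2.8 87\n0 0 0 -156 -199 -2.8 87")

```text
clock: 9.22
ee_pos: [645.6, 54.6, 33.0]
ee_rot: [-180.0, -0.0, -90.0]
force: [1.0, 0.4, 0.2]
opening: 87.2
gripper_force: 0.0
```

Call:
advance(increments="0 0 0 0 0 0 15\n0 0 0 0 0 0 15\n0 0 0 0 0 0 15\n0 0 0 0 0 0 15\n0 0 0 0 0 0 15\n0 0 0 0 0 0 15\n0 0 0 0 0 0 15\n0 0 0 0 0 0 15\n0 0 0 0 0 0 15\n0 0 0 0 0 0 15\n0 0 0 0 0 0 15\n0 0 0 0 0 0 15\n0 0 0 0 0 0 15", grip_force=25)

```text
clock: 10.3
ee_pos: [645.6, 55.3, 32.3]
ee_rot: [180.0, 0.0, -90.0]
force: [0.7, -0.0, -0.7]
opening: 27.1
gripper_force: 25.0
```

Call:
advance(increments="0 0 0 0 0 -15 15\n0 0 0 0 0 -45 15\n0 0 0 0 0 -80 15\n0 0 0 0 0 -105 15\n0 0 0 0 0 -110 15\n0 0 0 6 13 -110 15\n0 0 0 18 40 -110 15\n0 0 0 32 70 -110 15\n0 0 0 46 101 -110 15\n0 0 0 60 132 -110 15\n0 0 0 74 163 -110 15\n0 0 0 83 183 -110 15\n0 0 0 86 190 -110 15\n0 0 0 86 190 -110 15\n0 0 0 86 190 -110 15")

```text
clock: 11.55
ee_pos: [456.3, -30.7, 142.4]
ee_rot: [-179.9, 0.0, -90.0]
force: [1.1, -0.2, -0.9]
opening: 26.6
gripper_force: 25.0
```

```bash
python3 - <<'E'
from h import *
im=viewer.read_camera('side')
cv2.imwrite('pics/s2.png',cv2.resize(im[100:340,60:380,::-1],(800,600)))
E
```

```text
(no output)
```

View pics/s2.png

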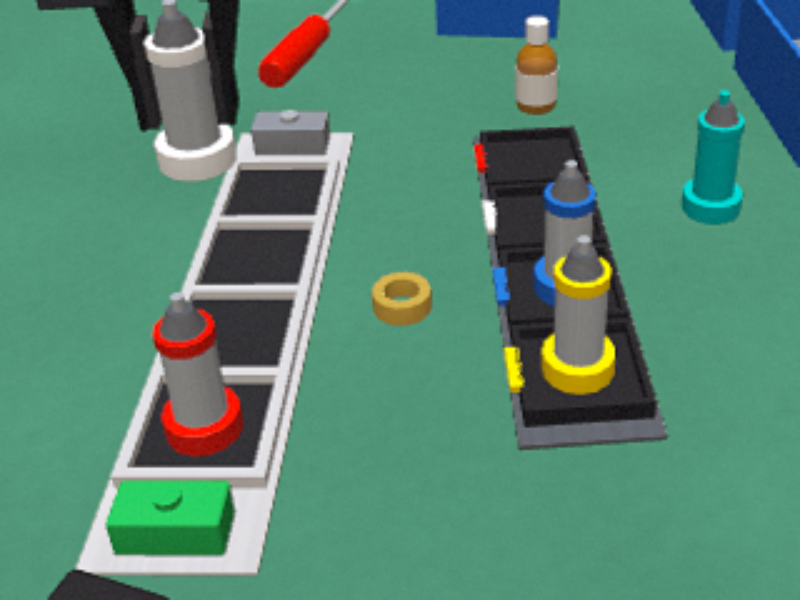

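Red stands upright in the middle of the pocket next to the green block, with its flange at (202,420). White is held upright at (192,150). I'll lower it and then fetch blue.

Call:
advance(increments="0 0 0 0 0 20 15\n0 0 0 0 0 55 15\n0 0 0 0 0 85 15\n0 0 0 0 0 102 15\n0 0 0 0 0 109 15\n0 0 0 0 0 112 15\n0 0 0 0 0 112.7 15\n0 0 0 0 0 112.7 15\n0 0 0 0 0 112.7 15\n0 0 0 0 0 112.7 60\n0 0 0 0 0 112.7 60\n0 0 0 0 0 112.7 60\n0 0 0 0 0 112.7 60\n0 0 0 0 0 112.7 60\n0 0 0 0 0 112.7 60\n0 0 0 0 0 112.7 60\n0 0 0 0 0 112.7 60")

```text
clock: 13.02
ee_pos: [455.6, -30.9, 29.8]
ee_rot: [-180.0, 0.0, -90.0]
force: [-0.4, 0.7, 0.1]
opening: 59.1
gripper_force: 0.0
```

Call:
advance(increments="0 0 0 0 0 -20 60\n0 0 0 0 0 -60 60\n0 0 0 0 0 -95 87\n0 0 0 0 0 -113 87\n0 0 0 0 0 -113 87\n0 0 0 -2 -20 -113 87\n0 0 0 -5 -55 -113 87\n0 0 0 -8 -90 -113 87\n0 0 0 -11 -125 -113 87\n0 0 0 -14 -160 -113 87\n0 0 0 -16 -189 -113 87\n0 0 0 -16 -189 -113 87\n0 0 0 -16 -189 -113 87\n0 0 0 -16 -189 -75 87\n0 0 0 -16 -189 -40 87\n0 0 0 -16 -189 -15 87\n0 0 0 -16 -189 -4 87\n0 0 0 -16 -189 -2.8 87\n0 0 0 -16 -189 -2.8 87")

```text
clock: 14.6
ee_pos: [644.4, -14.9, 32.9]
ee_rot: [180.0, -0.0, -89.9]
force: [-0.1, 0.4, 0.7]
opening: 87.2
gripper_force: 0.0
```

Call:
advance(increments="0 0 0 0 0 0 15\n0 0 0 0 0 0 15\n0 0 0 0 0 0 15\n0 0 0 0 0 0 15\n0 0 0 0 0 0 15\n0 0 0 0 0 0 15\n0 0 0 0 0 0 15\n0 0 0 0 0 0 15\n0 0 0 0 0 0 15\n0 0 0 0 0 0 15\n0 0 0 0 0 0 15\n0 0 0 0 0 0 15\n0 0 0 0 0 0 15", grip_force=25)

```text
clock: 15.68
ee_pos: [644.6, -14.8, 32.4]
ee_rot: [-180.0, -0.0, -90.0]
force: [0.5, 0.3, 0.4]
opening: 26.7
gripper_force: 25.0
```

Call:
advance(increments="0 0 0 0 0 -15 15\n0 0 0 0 0 -45 15\n0 0 0 0 0 -80 15\n0 0 0 0 0 -105 15\n0 0 0 0 0 -110 15\n0 0 0 -5 15 -110 15\n0 0 0 -14 45 -110 15\n0 0 0 -24 80 -110 15\n0 0 0 -34 115 -110 15\n0 0 0 -45 150 -110 15\n0 0 0 -52 173 -110 15\n0 0 0 -54 180 -110 15\n0 0 0 -54 180 -110 15\n0 0 0 -54 180 -110 15")

```text
clock: 16.85
ee_pos: [465.2, 39.3, 142.6]
ee_rot: [-179.9, 0.0, -89.9]
force: [0.2, 0.8, -1.2]
opening: 27.2
gripper_force: 25.0
```

Call:
advance(increments="0 0 0 0 0 20 15\n0 0 0 0 0 55 15\n0 0 0 0 0 85 15\n0 0 0 0 0 102 15\n0 0 0 0 0 109 15\n0 0 0 0 0 112 15\n0 0 0 0 0 112.7 15\n0 0 0 0 0 112.7 15\n0 0 0 0 0 112.7 15\n0 0 0 0 0 112.7 60\n0 0 0 0 0 112.7 60\n0 0 0 0 0 112.7 60\n0 0 0 0 0 112.7 60\n0 0 0 0 0 112.7 60\n0 0 0 0 0 112.7 60\n0 0 0 0 0 112.7 60\n0 0 0 0 0 112.7 60")

```text
clock: 18.27
ee_pos: [464.6, 39.1, 29.8]
ee_rot: [-180.0, -0.0, -90.0]
force: [1.0, 0.2, 0.4]
opening: 59.4
gripper_force: 0.0
```

Call:
advance(increments="0 0 0 0 0 -20 60\n0 0 0 0 0 -60 60\n0 0 0 0 0 -95 87\n0 0 0 0 0 -113 87\n0 0 0 0 0 -113 87\n0 0 0 15 -21 -113 87\n0 0 0 37 -52 -113 87\n0 0 0 60 -84 -113 87\n0 0 0 82 -115 -113 87\n0 0 0 104 -146 -113 87\n0 0 0 120 -168 -113 87\n0 0 0 124 -174 -113 87\n0 0 0 124 -174 -113 87\n0 0 0 124 -174 -75 87\n0 0 0 124 -174 -40 87\n0 0 0 124 -174 -15 87\n0 0 0 124 -174 -4 87\n0 0 0 124 -174 -2.8 87\n0 0 0 124 -174 -2.8 87")

```text
clock: 19.85
ee_pos: [638.5, -84.2, 32.9]
ee_rot: [180.0, -0.0, -89.9]
force: [0.5, 0.3, -0.4]
opening: 87.2
gripper_force: 0.0
```

Call:
advance(increments="0 0 0 0 0 0 15\n0 0 0 0 0 0 15\n0 0 0 0 0 0 15\n0 0 0 0 0 0 15\n0 0 0 0 0 0 15\n0 0 0 0 0 0 15\n0 0 0 0 0 0 15\n0 0 0 0 0 0 15\n0 0 0 0 0 0 15\n0 0 0 0 0 0 15\n0 0 0 0 0 0 15\n0 0 0 0 0 0 15\n0 0 0 0 0 0 15", grip_force=25)

```text
clock: 20.93
ee_pos: [638.7, -84.7, 32.6]
ee_rot: [-180.0, 0.0, -90.0]
force: [1.0, 0.1, -0.1]
opening: 27.0
gripper_force: 25.0
```

Call:
advance(increments="0 0 0 0 0 -15 15\n0 0 0 0 0 -45 15\n0 0 0 0 0 -80 15\n0 0 0 0 0 -105 15\n0 0 0 0 0 -110 15\n0 0 0 -12 10 -110 15\n0 0 0 -34 29 -110 15\n0 0 0 -60 51 -110 15\n0 0 0 -86 73 -110 15\n0 0 0 -112 95 -110 15\n0 0 0 -138 117 -110 15\n0 0 0 -164 139 -110 15\n0 0 0 -184 157 -110 15\n0 0 0 -194 165 -110 15\n0 0 0 -194 165 -110 15\n0 0 0 -194 165 -110 15")

```text
clock: 22.27
ee_pos: [472.8, 109.3, 142.0]
ee_rot: [179.9, -0.0, -89.9]
force: [0.3, -0.0, -1.7]
opening: 27.0
gripper_force: 25.0
```

Call:
advance(increments="0 0 0 0 0 20 15\n0 0 0 0 0 55 15\n0 0 0 0 0 85 15\n0 0 0 0 0 102 15\n0 0 0 0 0 109 15\n0 0 0 0 0 112 15\n0 0 0 0 0 112.7 15\n0 0 0 0 0 112.7 15\n0 0 0 0 0 112.7 15\n0 0 0 0 0 112.7 60\n0 0 0 0 0 112.7 60\n0 0 0 0 0 112.7 60\n0 0 0 0 0 112.7 60\n0 0 0 0 0 112.7 60\n0 0 0 0 0 112.7 60\n0 0 0 0 0 112.7 60\n0 0 0 0 0 112.7 60")

```text
clock: 23.68
ee_pos: [473.5, 109.2, 29.9]
ee_rot: [-180.0, 0.0, -90.0]
force: [-0.3, 1.1, 0.2]
opening: 59.3
gripper_force: 0.0
```

Call:
advance(increments="0 0 0 0 0 -20 60\n0 0 0 0 0 -60 60\n0 0 0 0 0 -95 60\n0 0 0 0 0 -120 60\n0 0 0 -30 0 -150 60\n0 0 0 -65 0 -165 60\n0 0 0 -100 0 -165 60\n0 0 0 -135 0 -165 60\n0 0 0 -170 0 -165 60\n0 0 0 -200 0 -165 60\n0 0 0 -200 0 -165 60")

```text
clock: 24.6
ee_pos: [473.6, 313.8, 194.5]
ee_rot: [-179.9, 0.1, -89.7]
force: [0.9, -0.9, 0.5]
opening: 60.4
gripper_force: 0.0
```

```bash
python3 - <<'E'
from h import *
a=viewer.read_camera('side')[100:340,60:380]; b=viewer.read_camera('top')[220:330,150:400]
cv2.imwrite('pics/s3.png',cv2.resize(a[:,:,::-1],(720,540))); cv2.imwrite('pics/t3.png',cv2.resize(b[:,:,::-1],(800,352)))
E
```

```text
(no output)
```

View pics/s3.png

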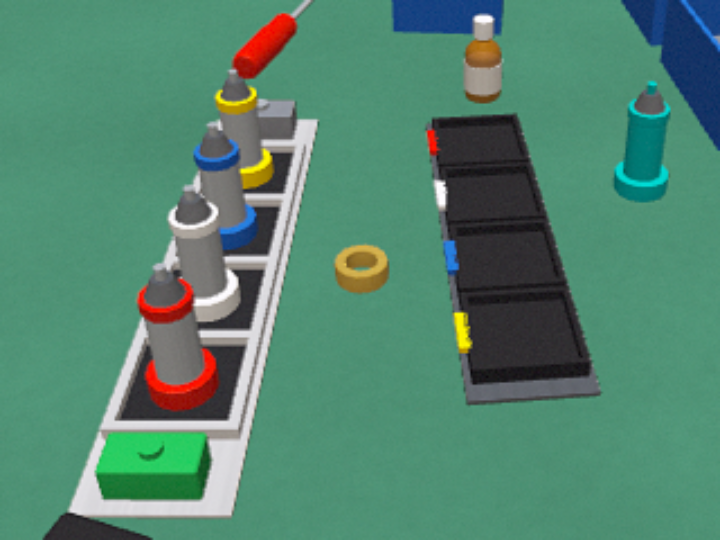

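View pics/t3.png

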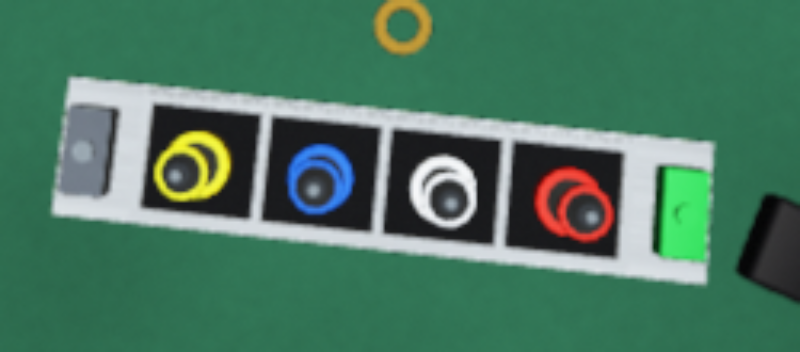

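All four stand upright inside their pockets. In the top crop, from the green end: red (572,205), white (443,190), blue (320,178), yellow (193,165). The cradles are empty and the turquoise look-alike hasn't moved.

Call:
advance(increments="0 0 0 0 0 0 60\n0 0 0 0 0 0 60\n0 0 0 0 0 0 60")

```text
clock: 24.95
ee_pos: [473.4, 308.0, 195.1]
ee_rot: [180.0, -0.0, -90.0]
force: [-0.5, 0.1, -0.1]
opening: 60.2
gripper_force: 0.0
```

```bash
python3 -c "
from station import job
print(job.sign_off())"
```

```text
the job is handed in; nothing more can be done
None
```

The job is handed in at 25 s: red, white, blue and yellow stand upright in the four pockets in that order from the green block, and the turquoise look-alike was left alone.

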